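Rock a tight tube block out of its dock and hold it just clear

ROBOT

A 6-joint arm with a two-finger parallel gripper is mounted at the origin on a cart in front of the work surface, level with it; the furniture and walls round the work are solid. World frame = base frame: x ahead of the robot, y to its left, z up, the work surface at z = 0. Lengths are in m, angles in rad, forces in N, time in s.
With the tool pointing down it reaches from about 0.375 to 0.975 m from the base axis. Payload 3.8 kg.
Tool frame: the origin (TCP) lies between the finger pads; the fingertips stand env.tip_reach ahead of it and the grasp point (between the pads) lies 5 mm behind it (env.tip_reach is the distance from the TCP to the fingertips, in m); z points along the fingers, y is the line along which they close (so a half turn about z gives the same grasp; the last joint's range is limited). The gripper opens to 88 mm and grips with 3 to 60 N. Pads are 18 mm wide; open, the fingers measure 123 mm over their backs; the gripper's body (75 mm by 187 mm) begins 45 mm behind the grasp point.
Start: joints at [1.23, 0.264, 1.604, -0, 1.274, -0.037], TCP at [0.202, 0.644, 0.253] pointing down, gripper open.
Joint ranges: [-2.63, 2.63], [-0.94, 2.18], [0.31, 2.57], [-1.31, 4.45], [0, 2.66], [-2.55, 2.55]. Speed limits (rad/s): [2.57, 2.57, 3.14, 3.14, 3.14, 3.14].

INTERFACE

Orientations are given as a unit quaternion [x, y, z, w].
In Python, from workcell import readout, cams, env, spotter gives the robot as it stands. The module is installed in compiled form; this text tells all that it offers.
- The arm moves only by the tool servo_tool, never from a script. Its argument "series" is a list that holds one entry, the list of rows, each a list of 5 numbers: the opening in per cent of the stroke, from 0 (shut) to 100 (fully open), then the shift along the tool's x, y, z in units of 60 mm (1.0 is 60 mm), then the turn about the tool's z in rad. In form: [[[fingers, tx, ty, tz, roll], ...]]. A call has 1 to 10 rows; each row is the pose to reach, as a shift and turn from the pose commanded when the call began, along the tool's axes at that moment; what a row does not reach only later rows make up. A row lasts 1/8 s, in which the tool goes at most 62.5 mm and 10.7 degrees, less where a joint would pass 70% of its speed; a pose out of reach is approached as far as the arm can. A call with a gripper value outside its range is refused whole. The fingers move at their own pace and stop on an object; the grip force is fixed at half the most. Time passes only in rows, so rows that repeat a pose let the fingers close. It gives the time, the measured TCP pose, the force, the opening and the grip force at its end, in the units of the state.
- readout.observe(): the state, without advancing time (a new reading comes with each control period).
- cams.read_camera(name): name is "scene" or "side" or "wrist"; returns a dict with "pixels" (384x512x3 uint8, blue, green, red), "fx", "fy", "cx", "cy" (pixels), "R" (3x3) and "t" (3): a world point X has camera coordinates R X + t. Camera axes: x right, y down, z forward; pixel columns grow to the right and rows downward; lengths in m; the calibration is good to about 2 mm. A picture is of the moment at which its call begins. There is no depth.
- env.finish_job(): hands the job in; it is judged then, once.
Trained networks look in a picture, given as the dict that the camera call returned (one of the last four; its "shot" number tells which), for a name from the list of things; names that differ only in an ending like _2 or _b are one class to them, and where a whole thing is asked for, a point or a joint stands for the part that bears it (a point fixed in the world has none). Each returns a list of dicts, best first, with "confidence" (0 to 1); they miss things now and then, are a little off and sometimes report something else, mostly with a low value. They report only what shows in the picture. A call takes as long as a camera call.
- spotter.trace(target, picture): "region" (384x512 bool, what is visible of it) and "pixel" ([column, row] in pixels, amid what is visible of it).
The state is a dict: "clock": time; "joint_pos": joint angles; "joint_vel": joint speeds; "tau": joint torques, N m; "tcp_pos": TCP position; "eef_rot": TCP orientation; "force": force on the tool from outside, world axes, zero at the start; "wrist_torque": the same for the moment, N m; "finger_gap": finger opening in m; "gripper_force": force on a finger pad.
Only numpy, scipy, OpenCV 4.12 (cv2) and the standard library are available. Lean on these libraries where they do the work, as an engineer would, in place of code of your own. Each camera call takes 0.05 s, during which the arm holds its last target. There are 200 camera calls.

TASK

The aluminium tube block is stuck tight in its grey dock: first take the small bottle off the block and stand it upright, without tipping it over, in the middle of the narrow raised stand. Then grip the block by its post and work it loose by rocking it side to side along its length, left end up first, then right end, and so on (a good 5 degrees each way) until it frees, never pulling so hard that the dock lifts off its plate. Finish while still holding the block level and still, about 2 cm clear above its socket; do not put it down or let go.

Things in the scene. Friction and masses are not known exactly. Their poses are not given: they have to be found in the camera images.
- plate: flat dark steel base plate fixed to the bench, 124 x 144 x 8 mm, under the grey dock. Origin: centre of its underside, on the bench. Its y axis is the long direction of dock and block and points to the robot's left (up to 20 degrees turned); x points away from the robot.
- dock (a joint): how far the grey dock (housing 110 x 130 x 44 mm, 2 kg, resting on the plate by its weight, able to move only straight up) has risen off the plate, m; 0 at rest. Pulling the seated block straight out takes about 30 N, but the dock lifts at about 20 N.
- socket_rim (a point): centre of the socket's mouth, in the dock's top face 52 mm above the bench. Socket 40 (x) x 52 (y) mm, 26 mm deep. Spring-loaded balls in its left and right walls, 14 mm above its floor, clamp the tenon (28 N, so 14 N friction a side). A side is free once its foot has risen 14 mm; turning the block about one row of balls walks the other side up.
- block: aluminium tube block, 0.3 kg: tenon 36 x 44 x 32 mm (x, y, z) in the socket; on it a flange 60 x 90 x 10 mm (32 to 42 mm above the origin, 6 mm gap to the dock when seated); in its middle a square post 14 x 14 mm from 42 to 100 mm above the origin. Dark tube wells on the left half. Origin: centre of the tenon's underside, at first on the socket floor, 26 mm above the bench; axes as the plate's.
- post_grip (a point): point in the middle of the block's post, 80 mm above the block's origin, 20 mm below the post's top: a good place to grip; faces look along the block's x and y.
- bottle: small brown bottle with a ribbed white cap, 30 mm diameter, 66 mm tall, 35 g; origin at the centre of its underside. At the start it stands upright on the block's flange (42 mm above the block's origin), about 26 mm to the right (-y) of the post's axis, 4 mm from the post: grip it across the block's x.
- stand: fixed steel pedestal with a round foot of 70 mm, a thin column and a round top disc of 42 mm diameter, 70 mm high. Origin: centre of its underside on the bench.
- stand_top (a point): centre of the upper face of the stand's disc, 70 mm above the bench.

How it is judged:
On the way, in this order (a step that is already met when the one before it is completed fails the run):
1. the bottle stands upright on the middle of the raised stand, let go, the block still seated (horizontal distance between bottle and stand_top below 0.013 m and z of bottle in the frame of stand_top between -0.004 and 0.004 m and angle between bottle's own z axis and vertical below 0.1 rad and contact force between bottle and the fingers below 0.1 N and z of block in the frame of plate below 0.03 m), for 0.2 s.
2. the block is rocked with its left end up (over 3 degrees), still in the socket (angle between block's own y axis and vertical below 1.5158 rad and z of block in the frame of plate below 0.044 m), for 0.05 s.
3. the block is rocked with its right end up (over 3 degrees), still in the socket (angle between block's own y axis and vertical above 1.6258 rad and z of block in the frame of plate below 0.048 m), for 0.05 s.
At the end, for the whole second after the job is handed in: Block held still and level (8 degrees), underside 4 to 45 mm above the socket's rim, within 30 mm sideways of it, not touching the dock; dock down on its plate (3 mm); bottle released, upright on the stand, within 13 mm of its middle (z of block in the frame of socket_rim between 0.004 and 0.045 m and horizontal distance between block and socket_rim below 0.03 m and angle between block's own z axis and vertical below 0.15 rad and contact force between block and the fingers above 1 N and contact force between block and plate below 0.1 N and linear speed of block below 0.03 m/s and value of joint dock below 0.003 m and horizontal distance between bottle and stand_top below 0.013 m and z of bottle in the frame of stand_top between -0.004 and 0.004 m and angle between bottle's own z axis and vertical below 0.1 rad and contact force between bottle and the fingers below 0.1 N); the arm keeps its last pose, push and grip.
It fails at once if the dock is pulled up off its plate (over 5 mm) (value of joint dock above 0.005 m).
It fails at once if the bottle is tipped over (angle between bottle's own z axis and vertical above 0.6 rad).
It also fails if it takes over 51 s, if anything falls off the work surface, if the arm or the gripper's body presses on something with over 40 N, if the wrist force passes 120 N, or if a joint passes its speed limit or range.

## Working session

There is one attempt and no reset: what is moved stays moved. The work goes in short steps, Python scripts to look and compute and a tool call to move; the robot and the scene stay as the last step left them, time stands still between calls to the robot, and variables do not carry over. Pictures are saved under pics/ and viewed, at most 10 in all, crops included, and the job is handed in when it is done.

Besides the shell and the picture viewer there is one more tool, called as name(argument=value, ...), one argument or row to a line, values as JSON. servo_tool: Moves the arm, as the interface text tells. Its arguments: {"type":"object","properties":{"series":{"type":"array","items":{"type":"array","items":{"type":"array","items":{"type":"number"}}}}},"required":["series"]}

```bash
mkdir -p pics; cat > h.py <<'E'
import numpy as np, cv2
from workcell import readout, cams, env, spotter
from scipy.spatial.transform import Rotation as Ro
def ray(c,px):
    d=np.array([(px[0]-c['cx'])/c['fx'],(px[1]-c['cy'])/c['fy'],1.])
    R=np.array(c['R']);return -R.T@np.array(c['t']),R.T@d
def atz(c,px,z):
    o,d=ray(c,px);return o+d*(z-o[2])/d[2]
def proj(c,X):
    p=np.array(c['R'])@np.array(X)+np.array(c['t']);return np.array([c['fx']*p[0]/p[2]+c['cx'],c['fy']*p[1]/p[2]+c['cy']])
E
cat > a.py <<'E'
from h import *
s=readout.observe();print(s['clock'],s['tcp_pos'],s['eef_rot'],env.tip_reach)
ims=[]
for n in ['scene','side','wrist']:
    c=cams.read_camera(n);ims.append(c['pixels']); print(n,c['fx'],np.round(-np.array(c['R']).T@np.array(c['t']),3))
    for t in ['plate','dock','block','bottle','stand']:
        r=spotter.trace(t,c)
        for q in r[:2]:
            ys,xs=np.nonzero(q['region']);print(t,round(q['confidence'],2),np.round(q['pixel'],1),xs.min(),xs.max(),ys.min(),ys.max()) if len(xs) else 0
    np.savez(n+'.npz',**{k:c[k] for k in ['pixels','fx','fy','cx','cy','R','t']})
    cv2.imwrite(f'pics/{n}0.png',c['pixels'])
E
python3 a.py
```

```text
0.0 [0.20169614 0.64345699 0.25141662] [ 1.51322294e-01  9.88483866e-01 -1.08063028e-03 -2.03704343e-04] 0.014
scene 486.4107890871668 [ 0.04  -0.527  0.644]
plate 0.69 [316.8 249.8] 273 363 213 282
dock 0.64 [317.1 246.7] 277 360 213 274
bottle 0.9 [328.4 216.7] 317 334 199 235
bottle 0.57 [314.  225.9] 294 344 195 245
stand 0.65 [216.4 192.5] 203 233 165 204
side 388.0244858423935 [0.472 0.854 0.475]
plate 0.84 [242.1 201.8] 211 272 177 221
plate 0.54 [245.3 187.5] 227 259 162 194
dock 0.84 [242.  200.1] 214 271 181 217
block 0.71 [244.  182.3] 226 260 161 193
bottle 0.47 [248.9 168.7] 244 253 154 179
stand 0.72 [257.1 261. ] 236 271 233 278
wrist 330.87800975329424 [0.129 0.666 0.384]
```

```bash
python3 -c "
import cv2,numpy as np
a=cv2.imread('pics/scene0.png')[140:300,180:390];b=cv2.imread('pics/side0.png')[130:290,180:300]
h=cv2.hconcat([cv2.resize(a,None,fx=2.4,fy=2.4,interpolation=2),cv2.resize(b,None,fx=2.4,fy=2.4,interpolation=2)]);cv2.imwrite('pics/v1.png',h)"
```

```text
(no output)
```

View pics/v1.png

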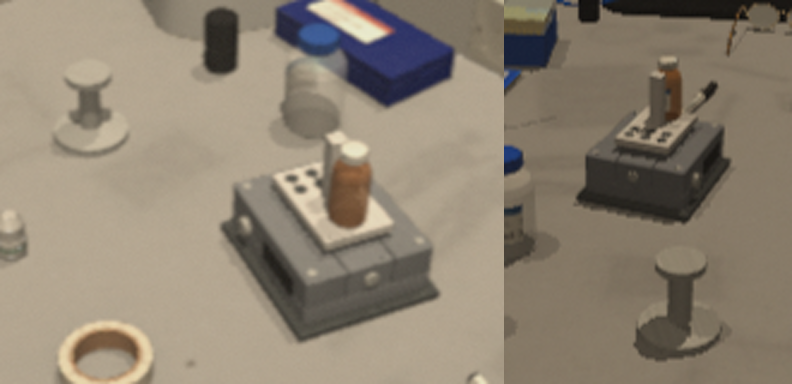

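```bash
cat > fit.py <<'E'
from h import *
from scipy.optimize import minimize
def box(dx,dy,z0,z1):return np.array([[sx*dx/2,sy*dy/2,z] for sx in(-1,1) for sy in(-1,1) for z in(z0,z1)])
PD=np.r_[box(.124,.144,0,.008),box(.110,.130,.008,.052)]
BL=box(.06,.09,.058,.068)
a=np.linspace(0,2*np.pi,32,endpoint=False);C=np.c_[np.cos(a),np.sin(a)]
def cyl(r,z0,z1):return np.r_[np.c_[C*r,np.full(32,z0)],np.c_[C*r,np.full(32,z1)]]
def ptsof(P,v):
    x,y,th=v;c,s=np.cos(th),np.sin(th)
    return np.c_[x+c*P[:,0]-s*P[:,1],y+s*P[:,0]+c*P[:,1],P[:,2]]
def hullmask(p,S=4):
    m=np.zeros((384*S,512*S),np.uint8);h=cv2.convexHull(np.round(p*S+S/2).astype(np.int32));cv2.fillConvexPoly(m,h,1);return m
def target(masks,hull=True):
    m=np.any(masks,0)
    ys,xs=np.nonzero(m);q=np.c_[xs,ys]
    q=np.r_[q-[.45,.45],q+[.45,.45],q+[.45,-.45],q+[-.45,.45]]
    return hullmask(q.astype(float))
def iou(obs,P,v):
    L=0
    for c,t in obs:
        m=hullmask(np.array([proj(c,X) for X in ptsof(P,v)]));L-=(m&t).sum()/(m|t).sum()
    return L/len(obs)
def fit(obs,P,v0,step):
    n=len(v0);f=(lambda v:iou(obs,P,v)) if n==3 else (lambda v:iou(obs,P,[*v,0]))
    r=minimize(f,v0,method='Nelder-Mead',options=dict(initial_simplex=np.r_[[v0],v0+np.diag(step)],maxfev=120,xatol=2e-4,fatol=1e-4));return r.x,r.fun
E
cat > b.py <<'E'
from fit import *
od=[];ob=[];os_=[];oB=[];cs={}
for n in ['scene','side']:
    c=cams.read_camera(n);cs[n]=c;g=lambda t:spotter.trace(t,c)[0]['region']
    od.append((c,target([g('plate'),g('dock')])));os_.append((c,target([g('stand')])));oB.append((c,target([g('bottle')])))
c=cs['scene'];p0=atz(c,(317,247),.03)[:2];s0=atz(c,(216,192),.035)[:2]
print(p0,s0)
ST=np.r_[cyl(.035,0,.003),cyl(.021,.066,.07)]
for k in (od,od[:1],od[1:]):print('dock',fit(k,PD,np.r_[p0,0.1],[.01,.01,.15]))
for k in (os_,os_[:1],os_[1:]):print('stand',fit(k,ST,s0,[.01,.01]))
print('bottle',fit(oB[:1],cyl(.015,.068,.134),p0,[.01,.01]))
E
python3 b.py
```

```text
[ 0.54955077 -0.06391268] [0.49875419 0.19396763]
dock (array([ 0.56858457, -0.04406704, -0.2731625 ]), np.float64(-0.9501575836355927))
dock (array([ 0.56851438, -0.04417705, -0.27441672]), np.float64(-0.9301646649081923))
dock (array([ 0.56817998, -0.04270795, -0.2627313 ]), np.float64(-0.974595649749024))
stand (array([0.52058395, 0.2196976 ]), np.float64(-0.9735343257958937))
stand (array([0.52058277, 0.21972422]), np.float64(-0.9719580590099975))
stand (array([0.52034192, 0.21984256]), np.float64(-0.9761060657568841))
bottle (array([ 0.55767813, -0.07093855]), np.float64(-0.849938615544433))
```

```bash
cat > go.py <<'E'
from h import *
import sys
x,y,z,ya=map(float,sys.argv[1:5])
s=readout.observe();R=Ro.from_quat(s['eef_rot']).as_matrix()
d=R.T@(np.array([x,y,z])-s['tcp_pos'])/.06
r=-(ya-np.arctan2(R[1,1],R[0,1]))
print(round(s['clock'],2),np.round(s['tcp_pos'],4),'shift',np.round(d,3),'roll',round(r,3),'F',np.round(s['force'],1),s['finger_gap'],np.round(s['joint_pos'],2))
E
python3 go.py .5612 -.069 .25 -.27
```

```text
1.4 [0.2019 0.6441 0.2527] shift [-9.269 -9.549  0.046] roll 1.537 F [0.8 0.5 0.3] 0.08783025105048335 [ 1.23  0.26  1.6  -0.    1.27 -0.04]
```

servo_tool(
  series=[
    [[100, -9.27, -9.55, 0.05, 1.54], [100, -9.27, -9.55, 0.05, 1.54], [100, -9.27, -9.55, 0.05, 1.54], [100, -9.27, -9.55, 0.05, 1.54], [100, -9.27, -9.55, 0.05, 1.54], [100, -9.27, -9.55, 0.05, 1.54], [100, -9.27, -9.55, 0.05, 1.54], [100, -9.27, -9.55, 0.05, 1.54], [100, -9.27, -9.55, 0.05, 1.54], [100, -9.27, -9.55, 0.05, 1.54]],
  ],
)

```text
clock: 2.65
tcp_pos: [0.4839, 0.084, 0.2509]
eef_rot: [0.797, 0.604, 0.001, 0.0]
force: [-0.0, 1.6, -0.3]
finger_gap: 0.088
gripper_force: 0.0
```

```bash
python3 go.py .5612 -.069 .25 -.27
```

```text
2.65 [0.4839 0.084  0.2509] shift [-2.108  1.929  0.016] roll -0.003 F [-0.   1.6 -0.3] 0.08804882870515023 [ 0.12 -0.09  1.99  0.    1.24  0.39]
```

servo_tool(
  series=[
    [[100, -2.1, 1.9, 0, 0], [100, -2.1, 1.9, 0, 0], [100, -2.1, 1.9, 0, 0], [100, -2.1, 1.9, 0, 0], [100, -2.1, 1.9, 0, 0]],
  ],
)

```text
clock: 3.28
tcp_pos: [0.5585, -0.0658, 0.2502]
eef_rot: [0.797, 0.604, -0.0, -0.001]
force: [0.1, -0.8, 0.1]
finger_gap: 0.0881
gripper_force: 0.0
```

```bash
python3 go.py .5612 -.069 .25 -.27; cat > w.py <<'E'
from fit import *
import sys
c=cams.read_camera('wrist');cv2.imwrite(f'pics/{sys.argv[1]}.png',c['pixels'])
np.savez(sys.argv[1]+'.npz',**{k:c[k] for k in ['pixels','fx','fy','cx','cy','R','t']})
v=np.array([.568,-.0437,-.27]);im=c['pixels'].copy()
def dr(P,col):
    p=np.array([proj(c,X) for X in ptsof(P,v)]);cv2.polylines(im,[np.round(p).astype(np.int32)],True,col,1)
def sq(dx,dy,z):return np.array([[-dx/2,-dy/2,z],[dx/2,-dy/2,z],[dx/2,dy/2,z],[-dx/2,dy/2,z]])
dr(sq(.11,.13,.052),(0,255,0));dr(sq(.06,.09,.068),(0,0,255));dr(sq(.014,.014,.126),(255,0,0));dr(np.c_[C*.015+[0,-.026],np.full(32,.134)],(255,0,255))
cv2.imwrite(f'pics/{sys.argv[1]}o.png',im)
E
python3 w.py w1
```

```text
3.27 [ 0.5585 -0.0658  0.2502] shift [-0.04   0.057  0.002] roll -0.004 F [ 0.1 -0.8  0.1] 0.08806105829578481 [-0.16  0.05  1.85  0.    1.24  0.11]
```

View pics/w1o.png

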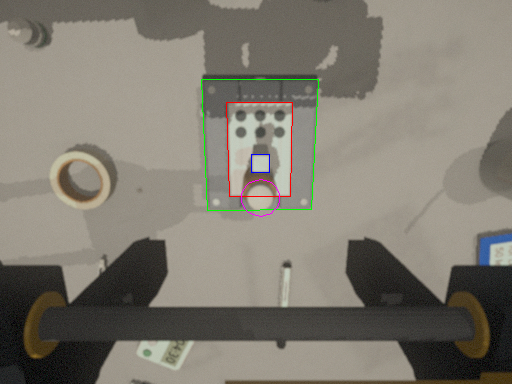

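The overlay of my fitted dock/flange/post outlines falls on the picture (post at ~(260,163), cap at ~(260,197)). I'll descend onto the bottle.

servo_tool(
  series=[
    [[100, -0.04, 0.05, 0.7, 0], [100, -0.04, 0.05, 1.4, 0], [100, -0.04, 0.05, 2.1, 0], [100, -0.04, 0.05, 2.5, 0], [100, -0.04, 0.05, 2.6, 0], [100, -0.04, 0.05, 2.6, 0], [100, -0.04, 0.05, 2.6, 0]],
  ],
)

```text
clock: 4.2
tcp_pos: [0.5624, -0.069, 0.0961]
eef_rot: [0.797, 0.605, 0.001, 0.001]
force: [0.8, 0.5, 0.3]
finger_gap: 0.0878
gripper_force: 0.0
```

```bash
python3 go.py .5612 -.069 .093 -.27
```

```text
4.2 [ 0.5624 -0.069   0.0961] shift [-0.005 -0.02   0.052] roll -0.002 F [0.8 0.5 0.3] 0.08777395366255246 [-0.17  0.21  1.98  0.    0.95  0.11]
```

servo_tool(
  series=[
    [[60, 0, 0, 0.04, 0], [45, 0, 0, 0.04, 0], [38, 0, 0, 0.04, 0], [34, 0, 0, 0.04, 0], [30, 0, 0, 0.04, 0], [25, 0, 0, 0.04, 0], [20, 0, 0, 0.04, 0], [20, 0, 0, 0.04, 0]],
  ],
)

```text
clock: 5.2
tcp_pos: [0.5612, -0.0693, 0.092]
eef_rot: [0.797, 0.604, -0.0, -0.0]
force: [-0.3, -0.2, 0.0]
finger_gap: 0.0288
gripper_force: 30.0
```

```bash
python3 go.py .5205 .2197 .160 -.27
```

```text
5.2 [ 0.5612 -0.0693  0.092 ] shift [ 4.455 -1.951 -1.134] roll -0.003 F [-0.3 -0.2  0. ] 0.028812873963490745 [-0.17  0.21  1.99 -0.    0.94  0.11]
```

servo_tool(
  series=[
    [[20, 0, 0, -0.4, 0], [20, 0, 0, -0.9, 0], [20, 0, 0, -1.3, 0], [20, 0.5, -0.2, -1.35, 0], [20, 1.2, -0.5, -1.35, 0], [20, 2.0, -0.9, -1.35, 0], [20, 2.8, -1.2, -1.35, 0], [20, 3.6, -1.6, -1.35, 0], [20, 4.2, -1.85, -1.35, 0], [20, 4.45, -1.95, -1.35, 0]],
  ],
)

```text
clock: 6.45
tcp_pos: [0.52, 0.2213, 0.1729]
eef_rot: [0.796, 0.605, -0.0, -0.0]
force: [-0.1, -0.6, -0.7]
finger_gap: 0.0289
gripper_force: 30.0
```

```bash
cat > p.py <<'E'
from fit import *
import sys
s=readout.observe();print(s['clock'],np.round(s['tcp_pos'],4),s['finger_gap'])
o=[]
for n in ['scene','side']:
    c=cams.read_camera(n);r=spotter.trace('bottle',c)
    im=c['pixels'];cv2.imwrite(f'pics/{n}_{sys.argv[1]}.png',im)
    p=s['tcp_pos'];u=proj(c,p).astype(int);o.append(cv2.resize(im[u[1]-50:u[1]+50,u[0]-50:u[0]+50],(400,400),interpolation=2))
    print(n,[(round(q['confidence'],2),np.round(q['pixel'],1)) for q in r[:2]],u,proj(c,p-[0,0,.025]))
cv2.imwrite(f'pics/{sys.argv[1]}.png',cv2.hconcat(o))
E
python3 p.py p1;python3 go.py .5205 .2197 .160 -.27
```

```text
6.45 [0.52   0.2213 0.1729] 0.028850683795362767
scene [(0.79, array([215.2, 123. ])), (0.41, array([317.9, 247.3]))] [213 127] [214.18569769 138.05493917]
side [(0.7, array([252.5, 188. ]))] [254 190] [254.23795339 202.65081466]
6.65 [0.5206 0.2187 0.1728] shift [ 0.016 -0.006  0.213] roll -0.003 F [ 0.  -0.   0.1] 0.028707181803953655 [ 0.35  0.12  1.93 -0.    1.09  0.63]
```

View pics/p1.png

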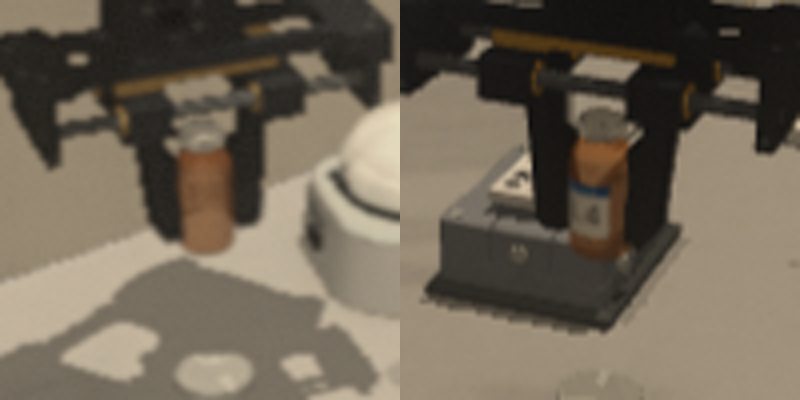

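Bottle is held upright, directly over the stand disc (~(215,375) crop left). Lowering.

servo_tool(
  series=[
    [[20, 0, 0, 0.5, 0], [20, 0, 0, 0.9, 0], [20, 0, 0, 1.15, 0], [20, 0, 0, 1.25, 0], [20, 0, 0, 1.3, 0], [20, 0, 0, 1.315, 0], [20, 0, 0, 1.315, 0], [20, 0, 0, 1.315, 0]],
  ],
)

```text
clock: 7.65
tcp_pos: [0.5208, 0.2196, 0.0946]
eef_rot: [0.797, 0.604, 0.0, 0.0]
force: [-0.3, -0.3, -0.8]
finger_gap: 0.0289
gripper_force: 30.0
```

```bash
python3 p.py p2;python3 go.py .5205 .2197 .095 -.27
```

```text
7.65 [0.5208 0.2196 0.0946] 0.02887346291748917
scene [(0.58, array([215. , 155.4]))] [216 160] [216.86612753 169.91151232]
side [(0.9, array([253.5, 227.1]))] [253 227] [253.05381386 238.22583139]
7.85 [0.5206 0.2195 0.0942] shift [ 0.002 -0.002 -0.013] roll -0.003 F [ 0.1 -0.3  0.2] 0.028549903798779516 [0.35 0.21 1.99 0.   0.95 0.63]
```

View pics/p2.png

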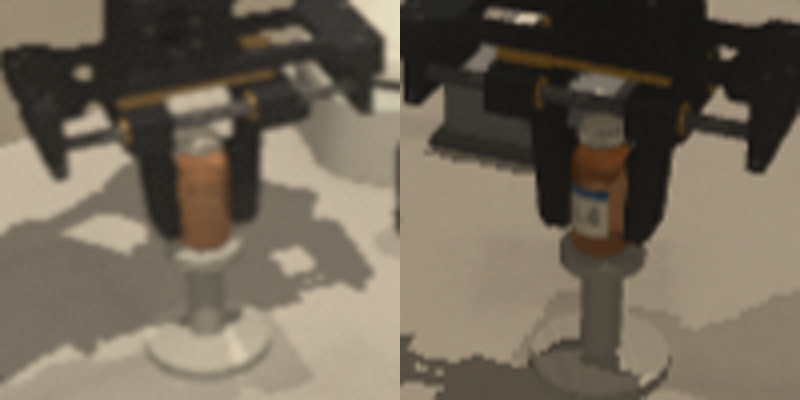

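Bottle centred on disc (cols ~205/207 left, ~599/603 right). Release and rise.

servo_tool(
  series=[
    [[36, 0, 0, 0, 0], [45, 0, 0, 0, 0], [70, 0, 0, 0, 0], [100, 0, 0, 0, 0], [100, 0, 0, 0, 0], [100, 0, 0, -0.4, 0], [100, 0, 0, -1.0, 0], [100, 0, 0, -1.8, 0], [100, 0, 0, -1.9, 0], [100, 0, 0, -1.9, 0]],
  ],
)

```text
clock: 9.1
tcp_pos: [0.5206, 0.2194, 0.2083]
eef_rot: [0.797, 0.604, 0.0, 0.0]
force: [0.2, -0.7, -1.0]
finger_gap: 0.088
gripper_force: 0.0
```

```bash
python3 p.py p3; python3 go.py .568 -.0437 .205 -.27
```

```text
9.1 [0.5206 0.2194 0.2083] 0.08803188847705884
scene [(0.9, array([215.5, 155.8])), (0.16, array([317.2, 247.4]))] [213 111] [214.04247304 123.03018921]
side [(0.72, array([250.1, 227.6]))] [254 171] [254.37032989 184.71125958]
9.3 [0.5193 0.2189 0.206 ] shift [-3.997  1.961  0.019] roll -0.003 F [-0.   0.5 -0.1] 0.08829956914654506 [ 0.35  0.09  1.89 -0.    1.16  0.63]
```

servo_tool(
  series=[
    [[100, -0.8, 0.4, 0, 0], [100, -1.7, 0.8, 0, 0], [100, -2.6, 1.2, 0, 0], [100, -3.4, 1.6, 0, 0], [100, -3.9, 1.9, 0, 0], [100, -4.0, 1.96, 0, 0], [100, -4.0, 1.96, 0, 0], [100, -4.0, 1.96, 0, 0]],
  ],
)

```text
clock: 10.3
tcp_pos: [0.5686, -0.0421, 0.2075]
eef_rot: [0.796, 0.605, -0.0, -0.001]
force: [-0.2, 0.5, -0.2]
finger_gap: 0.088
gripper_force: 0.0
```

```bash
python3 w.py w2; python3 go.py .568 -.0437 .101 -.27
python3 - <<'E'
from fit import *
o=[]
for n in ['scene','side']:
    c=cams.read_camera(n);o.append((c,target([spotter.trace('bottle',c)[0]['region']])))
for z in (.07,):print(fit(o,cyl(.015,z,z+.066),np.array([.5205,.2197]),[.004,.004]))
a=cv2.imread('pics/w2o.png');b=cv2.imread('pics/scene_p3.png')[100:220,160:270]
cv2.imwrite('pics/v2.png',cv2.hconcat([a,cv2.resize(b,(288,384))]))
E
```

```text
10.35 [ 0.5687 -0.0421  0.2077] shift [-0.029 -0.002  1.779] roll -0.001 F [ 0.5 -0.6 -0.1] 0.08814682185151208 [-0.12  0.1   1.88  0.    1.16  0.15]Traceback (most recent call last):
  File "<stdin>", line 4, in <module>
IndexError: list index out of range
```

```bash
python3 - <<'E'
from fit import *
a=cv2.imread('pics/w2o.png');b=cv2.imread('pics/scene_p3.png')[100:220,160:270]
cv2.imwrite('pics/v2.png',cv2.hconcat([a,cv2.resize(b,(288,384))]))
E
```

```text
(no output)
```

View pics/v2.png

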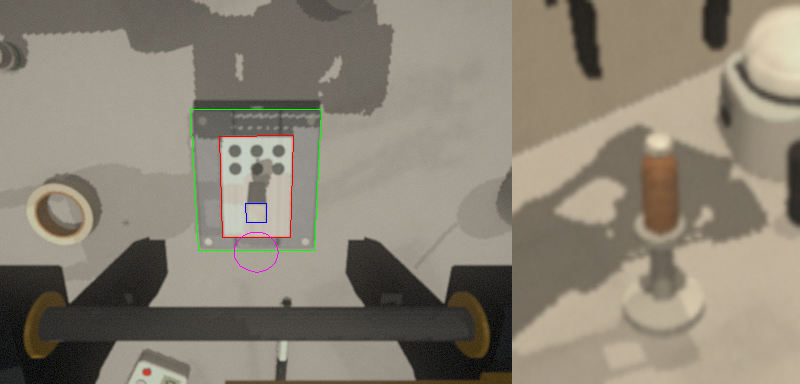

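Bottle stands upright on the stand; overlay still lies on the block (post at ~(256,212)). Descend and grip the post.

servo_tool(
  series=[
    [[100, -0.02, 0, 0.6, 0], [100, -0.02, 0, 1.2, 0], [80, -0.02, 0, 1.6, 0], [60, -0.02, 0, 1.75, 0], [45, -0.02, 0, 1.77, 0], [30, -0.02, 0, 1.77, 0], [20, -0.02, 0, 1.77, 0], [0, -0.02, 0, 1.77, 0], [0, -0.02, 0, 1.77, 0], [0, -0.02, 0, 1.77, 0]],
  ],
)

```text
clock: 11.8
tcp_pos: [0.5683, -0.0445, 0.1021]
eef_rot: [0.797, 0.604, -0.0, -0.0]
force: [-1.6, 0.4, 2.4]
finger_gap: 0.0138
gripper_force: 30.0
```

```bash
python3 go.py .568 -.0437 .101 -.27
cat > k.py <<'E'
import numpy as np
# block-plane (y,z) relative to socket floor centre; grasp initially (0,.08); pivots at (±.022,.014)
def plan(seq,g0=(0,.08)):
    g=np.array(g0);B=np.array([0.,0.]);th=0
    for t in seq:
        t=np.deg2rad(t);d=t-th
        p=np.array([-.022 if d>0 else .022,.014])
        c,s=np.cos(d),np.sin(d);R=np.array([[c,-s],[s,c]])
        g=p+R@(g-p);B=p+R@(B-p);th=t
        f=lambda y:(B+np.array([[np.cos(th),-np.sin(th)],[np.sin(th),np.cos(th)]])@[y,0])[1]
        print(np.rad2deg(th).round(1),'tx',((g[0])/.06).round(3),'tz',(-(g[1]-.08)/.06).round(3),'blockz',(B[1]+.026).round(4),'feet L R',round(f(.022)*1e3,1),round(f(-.022)*1e3,1))
plan([2,4,6,3,0,-3,-6,-3,0,3,6,3,0,-3,-6,-3,0])
E
python3 k.py
```

```text
11.8 [ 0.5683 -0.0445  0.1021] shift [ 0.011 -0.008  0.019] roll -0.003 F [-1.6  0.4  2.4] 0.013826744637700636 [-0.12  0.21  1.97  0.    0.96  0.15]
2.0 tx -0.039 tz -0.012 blockz 0.0268 feet L R 1.5 0.0
4.0 tx -0.078 tz -0.023 blockz 0.0276 feet L R 3.1 0.0
6.0 tx -0.117 tz -0.032 blockz 0.0284 feet L R 4.7 0.1
3.0 tx -0.057 tz -0.056 blockz 0.0295 feet L R 4.6 2.3
0.0 tx 0.004 tz -0.077 blockz 0.0306 feet L R 4.6 4.6
-3.0 tx 0.066 tz -0.094 blockz 0.0318 feet L R 4.6 6.9
-6.0 tx 0.129 tz -0.108 blockz 0.0329 feet L R 4.6 9.2
-3.0 tx 0.065 tz -0.132 blockz 0.0341 feet L R 6.9 9.2
0.0 tx 0.0 tz -0.153 blockz 0.0352 feet L R 9.2 9.2
3.0 tx -0.066 tz -0.171 blockz 0.0364 feet L R 11.5 9.2
6.0 tx -0.133 tz -0.185 blockz 0.0375 feet L R 13.8 9.2
3.0 tx -0.065 tz -0.209 blockz 0.0387 feet L R 13.8 11.5
0.0 tx 0.004 tz -0.23 blockz 0.0398 feet L R 13.8 13.8
-3.0 tx 0.074 tz -0.247 blockz 0.0409 feet L R 13.8 16.1
-6.0 tx 0.145 tz -0.261 blockz 0.0421 feet L R 13.8 18.4
-3.0 tx 0.073 tz -0.285 blockz 0.0432 feet L R 16.1 18.4
0.0 tx 0.0 tz -0.307 blockz 0.0444 feet L R 18.4 18.4
```

servo_tool(
  series=[
    [[0, -0.04, 0, -0.012, 0], [0, -0.08, 0, -0.023, 0], [0, -0.117, 0, -0.032, 0], [0, -0.136, 0, -0.036, 0], [0, -0.136, 0, -0.036, 0]],
  ],
)

```text
clock: 12.42
tcp_pos: [0.5665, -0.0499, 0.1033]
eef_rot: [0.797, 0.604, 0.001, -0.002]
force: [0.9, 9.2, -1.8]
finger_gap: 0.0139
gripper_force: 30.0
```

```bash
python3 - <<'E'
from h import *
s=readout.observe();print(s['clock'],s['tcp_pos'],s['force'],s['wrist_torque'],s['finger_gap'])
o=[]
for n in ['scene','side']:
    c=cams.read_camera(n);u=proj(c,s['tcp_pos']-[0,0,.02]).astype(int);o.append(cv2.resize(c['pixels'][u[1]-50:u[1]+50,u[0]-50:u[0]+50],(400,400),interpolation=2))
cv2.imwrite('pics/r1.png',cv2.hconcat(o))
E
```

```text
12.425 [ 0.5665487  -0.04993695  0.10333596] [ 0.85745891  9.20539102 -1.77733679] [ 1.65658165 -0.19209259 -0.02060813] 0.013928393752456317
```

View pics/r1.png

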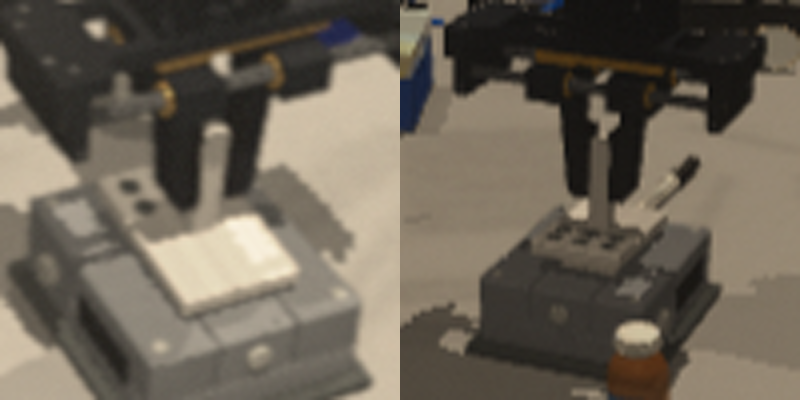

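Block tilted left-end-up (right end of flange low), 9 N sideways as expected. Rock the other way.

servo_tool(
  series=[
    [[0, 0.06, 0, -0.015, 0], [0, 0.12, 0, -0.03, 0], [0, 0.18, 0, -0.043, 0], [0, 0.24, 0, -0.055, 0], [0, 0.28, 0, -0.06, 0], [0, 0.305, 0, -0.065, 0], [0, 0.305, 0, -0.065, 0]],
  ],
)

```text
clock: 13.4
tcp_pos: [0.5699, -0.0373, 0.107]
eef_rot: [0.796, 0.605, -0.003, 0.001]
force: [-1.4, -7.4, -6.4]
finger_gap: 0.0139
gripper_force: 30.0
```

```bash
python3 - <<'E'
from h import *
s=readout.observe();print(s['clock'],s['tcp_pos'],s['force'],s['wrist_torque'],s['finger_gap'])
d=s['tcp_pos']-np.array([.5683,-.0443,.1021]);print(d@[.267,.964,0],d[2])
o=[]
for n in ['scene','side']:
    c=cams.read_camera(n);u=proj(c,s['tcp_pos']-[0,0,.02]).astype(int);o.append(cv2.resize(c['pixels'][u[1]-50:u[1]+50,u[0]-50:u[0]+50],(400,400),interpolation=2))
cv2.imwrite('pics/r2.png',cv2.hconcat(o))
E
```

```text
13.4 [ 0.56993508 -0.03725965  0.10695203] [-1.35755533 -7.41245727 -6.42185453] [-1.51227564  0.44850057 -0.01311618] 0.013885126832083258
0.0072234587796750635 0.004852032376322951
```

View pics/r2.png

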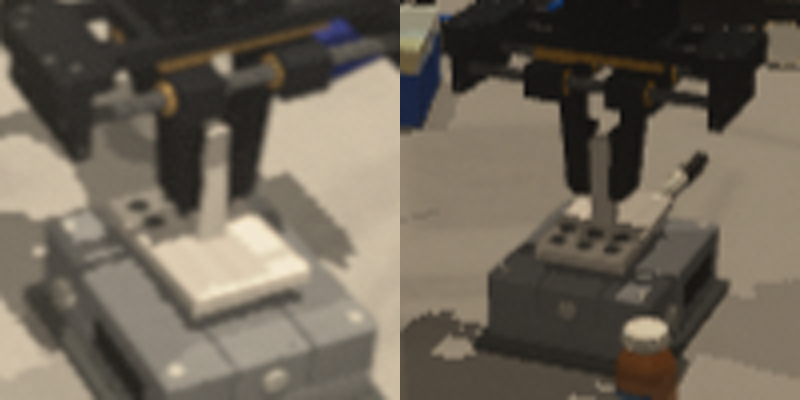

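servo_tool(
  series=[
    [[0, -0.06, 0, -0.02, 0], [0, -0.12, 0, -0.037, 0], [0, -0.18, 0, -0.052, 0], [0, -0.24, 0, -0.065, 0], [0, -0.3, 0, -0.075, 0], [0, -0.35, 0, -0.08, 0], [0, -0.365, 0, -0.082, 0], [0, -0.365, 0, -0.082, 0]],
  ],
)

```text
clock: 14.5
tcp_pos: [0.5652, -0.054, 0.1124]
eef_rot: [0.797, 0.604, 0.001, -0.002]
force: [2.4, 5.5, -12.4]
finger_gap: 0.014
gripper_force: 30.0
```

```bash
cat > q.py <<'E'
from h import *
import sys
s=readout.observe();print(s['clock'],s['tcp_pos'],s['force'],s['wrist_torque'],s['finger_gap'])
d=s['tcp_pos']-np.array([.5683,-.0443,.1021]);print(d@[.267,.964,0],d@[.964,-.267,0],d[2])
o=[]
for n in ['scene','side']:
    c=cams.read_camera(n);u=proj(c,[.568,-.044,.08]).astype(int);o.append(cv2.resize(c['pixels'][u[1]-50:u[1]+50,u[0]-50:u[0]+50],(400,400),interpolation=2))
cv2.imwrite(f'pics/{sys.argv[1]}.png',cv2.hconcat(o))
E
python3 q.py r3
```

```text
14.5 [ 0.56523249 -0.05402708  0.11244485] [  2.37584352   5.48484083 -12.43299179] [ 1.10168034 -0.37357558  0.02479844] 0.013985950220799995
-0.01019593237330624 -0.00035994970996162164 0.01034485216318319
```

View pics/r3.png

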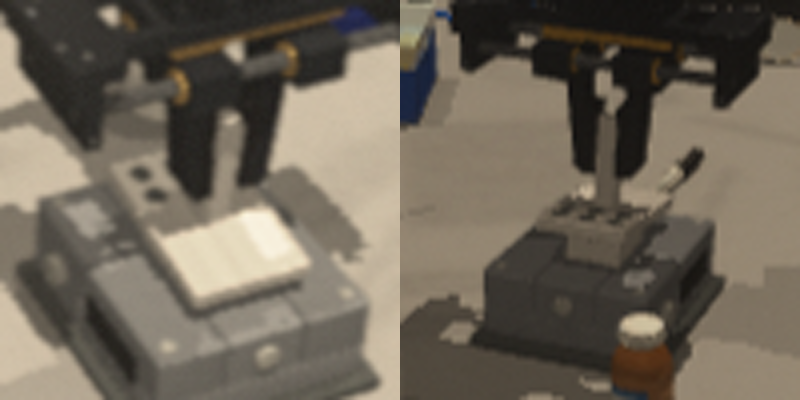

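servo_tool(
  series=[
    [[0, 0.05, 0, 0.0, 0], [0, 0.11, 0, -0.015, 0], [0, 0.17, 0, -0.03, 0], [0, 0.23, 0, -0.042, 0], [0, 0.29, 0, -0.052, 0], [0, 0.35, 0, -0.06, 0], [0, 0.39, 0, -0.062, 0], [0, 0.39, 0, -0.062, 0]],
  ],
)

```text
clock: 15.6
tcp_pos: [0.5728, -0.0335, 0.1177]
eef_rot: [0.797, 0.604, 0.001, 0.001]
force: [-2.2, -4.1, 0.5]
finger_gap: 0.0137
gripper_force: 30.0
```

```bash
python3 q.py r4
```

```text
15.6 [ 0.57281472 -0.03354482  0.11767081] [-2.20876805 -4.0746424   0.49371993] [-0.89126784  0.54675689  0.02650867] 0.013701138717029125
0.01157342011520125 0.0014805536651678443 0.015570814473713973
```

servo_tool(
  series=[
    [[0, -0.05, 0, -0.01, 0], [0, -0.11, 0, -0.025, 0], [0, -0.17, 0, -0.035, 0], [0, -0.21, 0, -0.045, 0], [0, -0.21, 0, -0.045, 0]],
  ],
)

```text
clock: 16.32
tcp_pos: [0.5698, -0.0441, 0.1207]
eef_rot: [0.797, 0.604, 0.002, -0.0]
force: [0.5, 6.2, 4.5]
finger_gap: 0.0136
gripper_force: 30.0
```

```bash
python3 q.py r5
```

```text
16.325 [ 0.56982945 -0.04408698  0.12072948] [0.46508054 6.21324011 4.46505301] [ 1.12240121 -0.01265888  0.02509043] 0.013597001410773645
0.0006137143586636605 0.0014175182527213055 0.018629483441180913
```

View pics/r5.png

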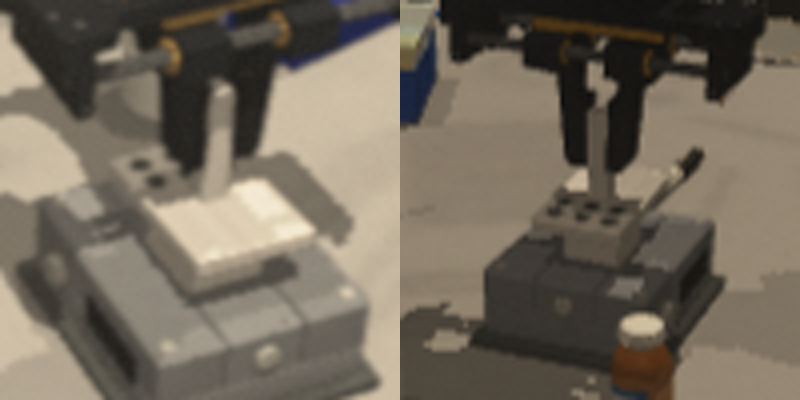

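Block is well up with a visible gap under the flange, right end a bit high; continue left-up while rising.

servo_tool(
  series=[
    [[0, -0.04, 0, -0.02, 0], [0, -0.08, 0, -0.04, 0], [0, -0.12, 0, -0.055, 0], [0, -0.16, 0, -0.07, 0], [0, -0.16, 0, -0.07, 0]],
  ],
)

```text
clock: 17.05
tcp_pos: [0.5664, -0.0546, 0.1238]
eef_rot: [0.797, 0.604, 0.001, 0.0]
force: [2.7, 3.7, 0.6]
finger_gap: 0.0139
gripper_force: 30.0
```

```bash
python3 q.py r6
```

```text
17.05 [ 0.56643705 -0.05457197  0.12382988] [2.69838566 3.73185343 0.61298452] [ 0.83982419 -0.35866594 -0.00969918] 0.013910865738278173
-0.010399588264938727 0.0009467274711641822 0.021729884239652067
```

servo_tool(
  series=[
    [[0, 0.04, 0, -0.015, 0], [0, 0.08, 0, -0.03, 0], [0, 0.12, 0, -0.04, 0], [0, 0.165, 0, -0.05, 0], [0, 0.165, 0, -0.05, 0]],
  ],
)

```text
clock: 17.77
tcp_pos: [0.5681, -0.0454, 0.1262]
eef_rot: [0.797, 0.605, -0.001, -0.0]
force: [-0.9, -0.4, -3.3]
finger_gap: 0.0135
gripper_force: 30.0
```

```bash
python3 q.py r7; python3 - <<'E'
import cv2
cv2.imwrite('pics/v7.png',cv2.vconcat([cv2.resize(cv2.imread(f'pics/{n}.png'),(600,300)) for n in ('r6','r7')]))
E
```

```text
17.775 [ 0.56813631 -0.04541206  0.12616339] [-0.86888475 -0.36186779 -3.34414314] [-0.35716575  0.24887174 -0.01159521] 0.013512504406733234
-0.0011157282683446107 0.0001391196321669851 0.0240633874982778
```

View pics/v7.png

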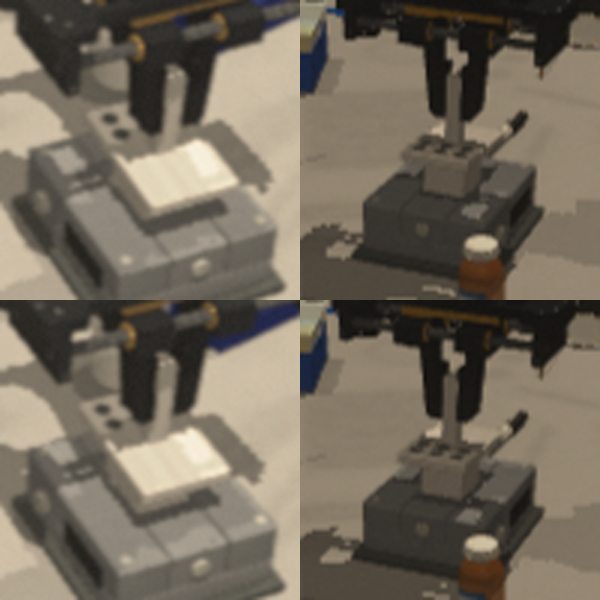

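Block is free (Fz ≈ block weight), upper part clear. Lift straight up, then measure tilt numerically.

servo_tool(
  series=[
    [[0, 0, 0, -0.05, 0], [0, 0, 0, -0.12, 0], [0, 0, 0, -0.2, 0], [0, 0, 0, -0.28, 0], [0, 0, 0, -0.34, 0], [0, 0, 0, -0.36, 0], [0, 0, 0, -0.36, 0]],
  ],
)

```text
clock: 18.75
tcp_pos: [0.5685, -0.0452, 0.1481]
eef_rot: [0.797, 0.604, 0.0, 0.0]
force: [0.0, -0.3, -3.0]
finger_gap: 0.0137
gripper_force: 30.0
```

```bash
python3 q.py r8; cat > t.py <<'E'
from fit import *
BLK=np.r_[box(.036,.044,0,.032),box(.06,.09,.032,.042),box(.014,.014,.042,.1)]-[0,0,.08]
s=readout.observe();g=s['tcp_pos']+[0,0,.005];print(g)
Rz=Ro.from_euler('z',-.27).as_matrix()
obs=[]
for n in ['scene','side']:
    c=cams.read_camera(n);r=spotter.trace('block',c)
    print(n,[(q['confidence'],q['pixel']) for q in r[:2]])
    if r: obs.append((c,target([r[0]['region']])))
def world(v):
    t,ty,dy,dz=v
    P=BLK@Ro.from_euler('xy',[t,ty]).as_matrix().T+[0,dy,dz]
    return P@Rz.T+g
def cost(v,obs):
    L=0
    for c,t in obs:
        m=hullmask(np.array([proj(c,X) for X in world(v)]));L-=(m&t).sum()/(m|t).sum()
    return L/len(obs)
for o in [obs]+[[q] for q in obs]:
    for t0 in (-.1,.1):
        f=lambda v:cost([v[0],0,v[1],v[2]],o)
        r=minimize(f,[t0,0,0],method='Nelder-Mead',options=dict(initial_simplex=np.array([[t0,0,0],[-t0*.5,0,0],[t0,.004,0],[t0,0,.004]]),maxfev=150));print(np.rad2deg(r.x[0]),r.x[1:],r.fun)
E
python3 t.py
```

```text
18.75 [ 0.56854178 -0.04521028  0.14814003] [ 0.0181306  -0.2776346  -2.99021704] [-0.04373611  0.11015194  0.01226901] 0.013719176135846821
-0.0008129579926810969 0.00047611885371056826 0.04604002715652497
[ 0.56838208 -0.0451828   0.15285698]
scene [(0.73, [321.3, 207.2])]
side [(0.72, [242.5, 170.5]), (0.64, [249.6, 262.6])]
7.076364217837328 [-0.00095775 -0.00278817] -0.9523626088829626
6.015884836956515 [ 0.00126685 -0.00270667] -0.9500764902119281
7.743846199571139 [-0.00208788 -0.00289209] -0.9623244382022472
5.111491433979009 [ 0.00109936 -0.00229662] -0.9490313892054284
4.50511212437677 [ 0.00255634 -0.00190395] -0.9558551902475064
4.310724770718953 [ 0.00291623 -0.00261048] -0.9534412955465587
```

Tilt measures ~+6° (left end up), close to the limit. I'll dip the tenon's foot back in against the left wall and push left to level it.

servo_tool(
  series=[
    [[0, -0.13, 0, 0, 0], [0, -0.13, 0, 0.1, 0], [0, -0.13, 0, 0.2, 0], [0, -0.13, 0, 0.28, 0], [0, -0.13, 0, 0.34, 0], [0, -0.13, 0, 0.37, 0], [0, -0.13, 0, 0.37, 0]],
  ],
)

```text
clock: 19.92
tcp_pos: [0.5664, -0.0527, 0.1257]
eef_rot: [0.797, 0.604, -0.0, -0.0]
force: [1.0, -0.8, -2.5]
finger_gap: 0.0137
gripper_force: 30.0
```

```bash
python3 q.py r9
```

```text
19.925 [ 0.56642111 -0.05265096  0.12573747] [ 0.95012719 -0.78750968 -2.45206122] [-0.14374492  0.08838914  0.02169567] 0.013699621223743257
-0.008551985790666588 0.00041845446684168593 0.023637472977497187
```

No contact; inside the mouth. Push left in steps.

servo_tool(
  series=[
    [[0, 0.06, 0, 0, 0], [0, 0.12, 0, -0.005, 0], [0, 0.17, 0, -0.015, 0], [0, 0.22, 0, -0.025, 0], [0, 0.25, 0, -0.03, 0], [0, 0.25, 0, -0.03, 0]],
  ],
)

```text
clock: 20.78
tcp_pos: [0.5707, -0.0384, 0.1279]
eef_rot: [0.797, 0.604, 0.0, 0.0]
force: [-2.1, -3.8, -0.9]
finger_gap: 0.0137
gripper_force: 30.0
```

```bash
python3 q.py r10; python3 t.py
```

```text
20.775 [ 0.57066699 -0.03840704  0.12790883] [-2.06843357 -3.82191262 -0.88768473] [-1.03287221  0.33112269 -0.00149564] 0.013739684844679733
0.006312800175398258 0.0007083560999525933 0.02580883438689524
[ 0.57064414 -0.03842484  0.13282079]
scene [(0.67, [316.4, 216.7])]
side [(0.78, [243.9, 178.6])]
0.35987804022977776 [-0.00210089 -0.00367688] -0.9099086142397497
-1.5473677725007187 [ 0.0005154  -0.00363359] -0.9081604321408112
2.6553743223672117 [-0.00327356 -0.00347241] -0.9459057599037066
2.173006059074977 [-0.00235267 -0.00305815] -0.9453849968123539
-11.464419544102455 [ 0.00938672 -0.0030837 ] -0.9039332851795916
-3.507706833966175 [ 0.00048524 -0.00361725] -0.8887246078683466
```

servo_tool(
  series=[
    [[0, -0.04, 0, 0, 0], [0, -0.06, 0, -0.03, 0], [0, -0.07, 0, -0.1, 0], [0, -0.07, 0, -0.2, 0], [0, -0.08, 0, -0.3, 0], [0, -0.08, 0, -0.37, 0], [0, -0.08, 0, -0.39, 0], [0, -0.08, 0, -0.39, 0], [0, -0.08, 0, -0.39, 0]],
  ],
)

```text
clock: 22.2
tcp_pos: [0.569, -0.0429, 0.1508]
eef_rot: [0.797, 0.604, -0.0, -0.0]
force: [-0.8, 0.5, -2.5]
finger_gap: 0.014
gripper_force: 30.0
```

```bash
python3 q.py r11; python3 t.py; python3 - <<'E'
from fit import *
o=[]
for n in ['scene','side']:
    c=cams.read_camera(n);r=spotter.trace('bottle',c);print(n,[(q['confidence'],q['pixel']) for q in r[:2]],proj(c,[.5205,.2197,.1]))
    if r:print(fit([(c,target([r[0]['region']]))],cyl(.015,.07,.136),np.array([.5205,.2197]),[.004,.004]))
E
```

```text
22.2 [ 0.5689897  -0.04287786  0.150778  ] [-0.75473893  0.51554696 -2.52371257] [-0.09897765  0.14733763  0.0413855 ] 0.013955278318108052
0.0015550902166374414 0.0002851627868329325 0.04867800481925327
[ 0.56900159 -0.04286292  0.15575894]
scene [(0.69, [322.1, 209.5])]
side [(0.71, [242.4, 166.6])]
-0.7840319208316058 [ 0.00194287 -0.00313052] -0.9086614071400234
0.020220963109076895 [-0.00020156 -0.00320497] -0.9115377434633505
4.298977535026745 [-0.00454116 -0.00290504] -0.9444520035376556
3.740503543775135 [-0.00375557 -0.00246513] -0.9433058019781788
-9.722730564472704 [ 0.00731584 -0.00398149] -0.9121794871794872
-9.348617531641835 [ 0.007618  -0.0040687] -0.9098863200919658
scene [(0.81, [216.3, 156.9])] [216.00631597 157.98632584]
(array([0.52082735, 0.21937886]), np.float64(-0.86593961963027))
side [(0.96, [253.0, 226.3])] [253.52668347 224.68583002]
(array([0.52071924, 0.22151812]), np.float64(-0.8689413265306123))
```

```bash
sed -i '/^for o in/,$d' t.py; cat >> t.py <<'E'
for t in range(-10,11,2):print(t,[round(max(-cost([np.deg2rad(t),0,dy,dz],[q]) for dy in (-.001,.001) for dz in (-.004,-.003,-.002)),3) for q in obs])
E
python3 t.py
```

```text
[ 0.56918592 -0.04291518  0.15602729]
scene [(0.88, [320.4, 207.0])]
side [(0.74, [243.1, 169.0])]
-10 [np.float64(0.893), np.float64(0.854)]
-8 [np.float64(0.913), np.float64(0.873)]
-6 [np.float64(0.934), np.float64(0.885)]
-4 [np.float64(0.951), np.float64(0.898)]
-2 [np.float64(0.964), np.float64(0.913)]
0 [np.float64(0.958), np.float64(0.913)]
2 [np.float64(0.944), np.float64(0.916)]
4 [np.float64(0.926), np.float64(0.912)]
6 [np.float64(0.902), np.float64(0.909)]
8 [np.float64(0.875), np.float64(0.906)]
10 [np.float64(0.852), np.float64(0.895)]
```

Tilt is ~-1.5°, matching the geometry; the block is ~20 mm above the rim and the bottle is on its stand. Handing in.

```bash
python3 -c "
from workcell import env
print(env.finish_job())"
```

```text
the job is handed in; nothing more can be done
None
```

I handed the job in at about 23 s of the 51 s allowed; no verdict came back. By my last measurements the bottle stands on the stand within about 2 mm of its middle, and the block, rocked free, is held about 2° off level and roughly 20 mm above its socket. I did not measure the dock's lift directly; the highest upward pull I read was 12 N.

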